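# Show where the stray needle file belongs

## Task

One needle file was left lying on the yellow mat; show where it has to be put back, without touching anything. Point straight down at the lying file with the fingertips just above it, no more than about 3 cm off, and stay there for about two seconds. Then point in the same way just above the one empty slot of the file stand, stay there for about two seconds, and finish while still pointing at it.

Things in the scene. Friction and masses are not known exactly. Their poses are not given: they have to be found in the camera images.
- stray_file: The stray needle file, 120 mm long, lying loose on the yellow mat. Origin: middle of its length, on its underside (on the mat's top). x runs along the file from handle to point, z up. Dark square handle x = -60 to -15 mm, 10 mm wide, 9 mm high; bright steel blade x = -15 to +60 mm, 8 mm wide (5 mm over the last 20 mm), 5 mm high. Any part of the file may be pointed at.
- slot_mouth (a point): Centre of the mouth of the one empty slot of the file stand, level with the stand's flat top, 80 mm above the crate lid; z up. The slot is 10 mm (along the row) by 7 mm, 70 mm deep. It can be any of the four; its neighbours, 42 mm away, hold files whose handles rise 50 mm above this point.
- stand: Fixed grey plastic file stand, a block 50 mm (x) by 184 mm (y) by 80 mm high with four slots in its top in a row along its y, at y = -63, -21, 21, 63 mm; three hold files and one is empty. Origin: centre of its underside. It may stand left or right of the middle, the mat on the other side.
- mat: Fixed yellow hard silicone mat, 150 mm (x) by 200 mm (y), 4 mm thick. Origin: centre of its underside.
- file0: A needle file like the stray one, standing point down in one of the stand's slots (which one varies). Origin: its point, at the slot's bottom, 10 mm above the crate lid; z up. Its dark handle rises 50 mm above the stand's top, to 130 mm above the crate lid.
- file1: A needle file like the stray one, standing point down in one of the stand's slots (which one varies). Origin: its point, at the slot's bottom, 10 mm above the crate lid; z up. Its dark handle rises 50 mm above the stand's top, to 130 mm above the crate lid.
- file2: A needle file like the stray one, standing point down in one of the stand's slots (which one varies). Origin: its point, at the slot's bottom, 10 mm above the crate lid; z up. Its dark handle rises 50 mm above the stand's top, to 130 mm above the crate lid.
- tweezer_rest: Bystander: fixed aluminium tweezer rest, 90 mm (x) by 30 mm (y), 18 mm high, near the middle. Origin: centre of its underside.
- tweezers: Bystander: steel tweezers, 120 mm along x, 12 mm wide, 6 mm high, lying loose on the rest. Origin: middle of the underside, 12 mm above the crate lid.
- bowl: Bystander: white lidded ceramic bowl, 108 mm across, 83 mm high to the top of its knob, lid and bowl in one piece, loose. Origin: centre of its underside.

How it is judged:
By the outcome, as a careful person would: the job done as asked, in the order asked, and still so for the second after the job is handed in, with the robot touching nothing.
It also fails if it takes over 45 s, if anything falls off the work surface, if the arm or the gripper's body presses on something with over 40 N, if the wrist force passes 120 N, or if a joint passes its speed limit or range.

## Robot

A 6-joint arm with a two-finger parallel gripper is mounted at the origin on the work surface. World frame = base frame: x ahead of the robot, y to its left, z up, the work surface at z = 0. Lengths are in mm, angles in rad, forces in N, time in s.
With the tool pointing down it reaches from about 400 to 925 mm from the base axis. Payload 12.5 kg.
Tool frame: the origin (TCP) lies between the finger pads, 19 mm behind the fingertips; this is the grasp point; z points along the fingers, y is the line along which they close (so a half turn about z gives the same grasp; the last joint's range is limited). The gripper opens to 95 mm and grips with 3 to 60 N. Pads are 20 mm wide; open, the fingers measure 119 mm over their backs; the gripper's body (75 mm by 180 mm) begins 59 mm behind the grasp point.
Start: joints at [-1.405, 0.491, 1.559, -0, 1.092, -0.106], TCP at [167.813, -602.066, 233.461] pointing down, gripper open.
Joint ranges: [-3.1, 3.1], [-0.84, 2.19], [0.05, 2.79], [-1.13, 4.28], [0.06, 2.93], [-2.69, 2.69]. Speed limits (rad/s): [2.22, 2.22, 2.79, 3.14, 3.14, 3.14].

## Interface

Orientations are given as [roll, pitch, yaw] about the fixed x, y, z axes, in that order (R = Rz(yaw) Ry(pitch) Rx(roll)).
In Python, from cell import env gives the robot as it stands.
- The arm moves only by the tool drive_tool, never from a script. Its argument "deltas" is text: rows parted by semicolons, each of 4 numbers parted by spaces: the shift along the world's x, y, z normalised to -1 to 1, where 1 is 100 mm, then the turn about the world's z normalised to -1 to 1, where 1 is 180 degrees. A call has 1 to 10 rows; each row shifts and turns the commanded pose from where the row before left it; what a row does not reach is not made up. A row lasts 1/12 s, in which the tool goes at most 41.7 mm and 7.16 degrees, less where a joint would pass 70% of its speed; a pose out of reach is approached as far as the arm can. A call with a number of a shift or a turn outside -1 to 1 is refused whole. A call with a gripper value outside its range is refused whole. "gripper" is the closure, from 0 (fully open) to 1 (shut), set as the call begins (left out, the last holds). The fingers move at their own pace and stop on an object; the grip force is fixed at half the most. Time passes only in rows, so rows that do not move let the fingers close. It gives the time, the measured TCP pose, the force, the opening and the grip force at its end, in the units of the state.
- env.state(): the state, without advancing time (a new reading comes with each control period).
- env.read_camera(name): name is "scene" or "top" or "wrist"; returns (picture, depth): 480x640x3 uint8, red, green, blue; 480x640 float32, mm along the optical axis (not along the pixel's ray), 0 where there is no reading.
- env.camera_params(name): a dict with "mtx" (3x3 intrinsics, pixels), "camera_from_world" (4x4, takes a point from world to camera coordinates); the wrist camera has in their place "mount" (4x4, takes a point from camera to tool coordinates, whose origin is the TCP and whose axes are the flange's). Camera axes: x right, y down, z forward; pixel columns grow to the right and rows downward; lengths in mm; the calibration is good to about 2 mm. The wrist camera is an equidistant fisheye: a pixel r from the principal point sees the ray r / f radians off the axis. A picture is of the moment at which its call begins: read the wrist's pose just before it. camera_params takes no time and is no camera call.
- env.job_done(): hands the job in; it is judged then, once.
The state is a dict: "t": time; "joints": joint angles; "qvel": joint speeds; "tau": joint torques, N m; "eef_pos": TCP position; "tcp_rot": TCP orientation; "ft_force": force on the tool from outside, world axes, zero at the start; "moment": the same for the moment, N m; "opening": opening from 0.0 (shut) to 1.0 (fully open); "grip_force": force on a finger pad.
Only numpy, scipy, OpenCV 4.12 (cv2) and the standard library are available. Lean on these libraries where they do the work, as an engineer would, in place of code of your own. Each camera call takes 0.05 s, during which the arm holds its last target. There are 200 camera calls.

## Working session

There is one attempt and no reset: what is moved stays moved. The work goes in short steps, Python scripts to look and compute and a tool call to move; the robot and the scene stay as the last step left them, time stands still between calls to the robot, and variables do not carry over. Pictures are saved under pics/ and viewed, at most 10 in all, crops included, and the job is handed in when it is done.

Besides the shell and the picture viewer there is one more tool, called after "Emit:" as name(argument=value, ...) on one line, values as JSON. drive_tool: Moves the arm, as the interface text tells. Its arguments: {"type":"object","properties":{"deltas":{"type":"string"},"gripper":{"type":"number"}},"required":["deltas"]}

```bash
mkdir -p pics; cat > h.py <<'E'
import numpy as np, cv2
from cell import env
def snap(n,f):
    p,d=env.read_camera(n); cv2.imwrite(f'pics/{f}.png',p[:,:,::-1]); np.save(f'pics/{f}.npy',d); return p,d
def world(n,d,u,v,w=1):
    c=env.camera_params(n); K=np.array(c['mtx']); T=np.linalg.inv(np.array(c['camera_from_world']))
    u,v=int(round(u)),int(round(v)); a=d[v-w:v+w+1,u-w:u+w+1]; z=np.median(a[a>0])
    r=np.linalg.inv(K)@[u,v,1]*z
    return (T@np.r_[r,1])[:3].round(1)
E
python3 - <<'E'
from h import *
snap('top','top1'); snap('scene','scene1')
print(env.state())
E
```

```text
{'t': 0.1, 'joints': array([-1.40457451e+00,  4.91511223e-01,  1.55940035e+00,  1.24900669e-05,
        1.09171422e+00, -1.05588998e-01]), 'qvel': array([ 6.31948479e-04, -3.58205783e-04, -3.74907525e-05, -6.93452292e-04,
        1.23973870e-03,  3.93243242e-03]), 'tau': array([ 4.31757770e-03, -6.13623047e+01, -2.58606952e+01,  6.94472878e-02,
        4.70095722e-02, -6.40763005e-05]), 'eef_pos': array([ 167.79480383, -601.84222832,  232.90868048]), 'tcp_rot': array([-3.14056644e+00, -1.19901602e-04,  2.71804995e-01]), 'ft_force': array([-0.29710505,  0.47204595,  0.14305974]), 'moment': array([ 0.01327134, -0.00033711,  0.01615058]), 'grip_force': 0.0, 'opening': 0.9969993495921687}
```

View pics/top1.png

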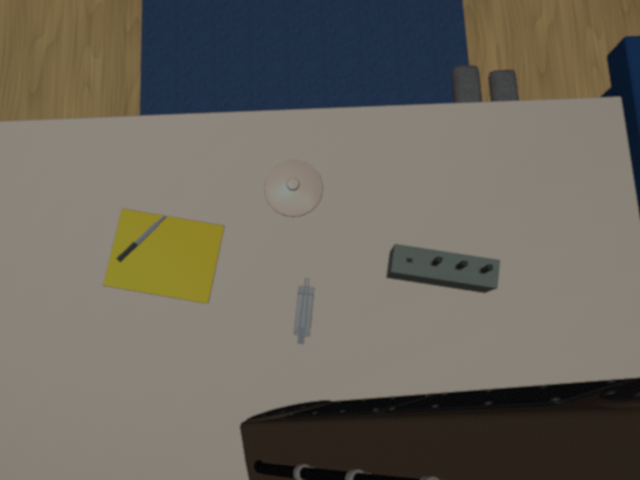

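View pics/scene1.png

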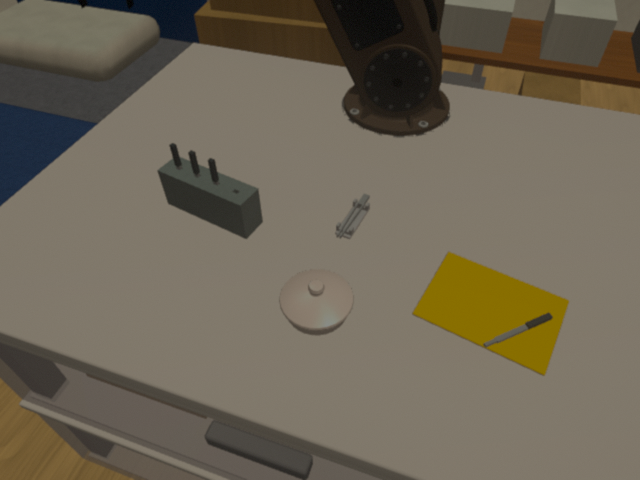

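The top view shows the stray file on the mat, with its handle at (119,260) and its point at (165,217). The stand's empty slot is the leftmost one at (409,260). The scene view agrees: the slot is at (236,191) and the file runs from (551,317) to (487,345).

```bash
python3 - <<'E'
from h import *
d=np.load('pics/top1.npy'); s=np.load('pics/scene1.npy')
for n,dd,pts in [('top',d,dict(handle_end=(120,259),junction=(137,243),blade=(150,231),tip=(164,218),mat=(180,270),lid=(250,250),slot=(409,260),st_l=(400,256),stTL=(397,247),stTR=(497,261),h1=(437,261),h2=(461,265),h3=(487,268),knob=(293,184))),
 ('scene',s,dict(handle=(540,322),junction=(527,328),tip=(488,345),mat=(470,300),slot=(236,191),h=(213,160),lid=(400,240)))]:
    for k,p in pts.items(): print(n,k,world(n,dd,*p,w=1 if k!='h' else 0))
t=cv2.imread('pics/top1.png'); s=cv2.imread('pics/scene1.png')
a=cv2.resize(t[235:300,380:510],None,fx=6,fy=6,interpolation=cv2.INTER_CUBIC)
b=cv2.resize(s[140:240,150:270],None,fx=5,fy=5,interpolation=cv2.INTER_CUBIC)
cv2.imwrite('pics/c1.png',a)
E
```

```text
top handle_end [517.3 354.5  11.2]
top junction [546.7 324.4   8.5]
top blade [568.8 300.6   7.9]
top tip [593.6 275.5   4.3]
top mat [493.1 244.9   4.1]
top lid [526.3 114.8  -1. ]
top slot [ 484.8 -171.7   61.1]
top st_l [ 489.3 -153.5   81. ]
top stTL [ 505.6 -149.5   79.8]
top stTR [ 473.8 -320.9   78.9]
top h1 [ 470.7 -207.   127.3]
top h2 [ 462.8 -246.7  124. ]
top h3 [ 455.4 -287.9  128.1]
top knob [626.1  27.2  83.5]
scene handle [533.7 343.8  10.7]
scene junction [547.6 327.3   6.7]
scene tip [594.5 276.6   5.2]
scene mat [520.  241.6   2.5]
scene slot [ 477.  -171.9   75. ]
scene h [ 473.4 -207.2  128.9]
scene lid [425.3 108.9  -1.7]
```

View pics/c1.png

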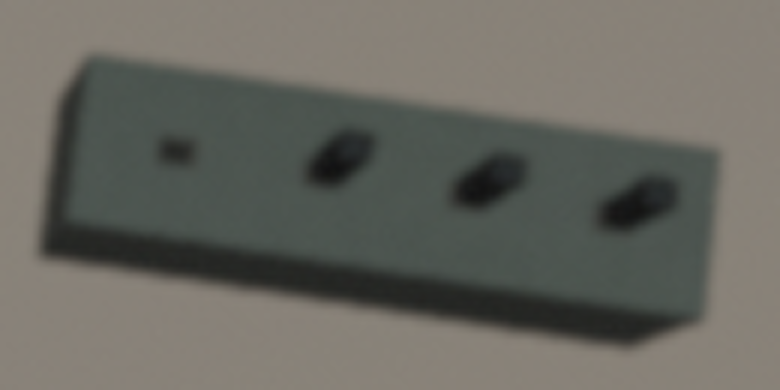

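```bash
python3 - <<'E'
from h import *
def ray(n,u,v,z):
    c=env.camera_params(n); K=np.array(c['mtx']); T=np.linalg.inv(np.array(c['camera_from_world']))
    r=T[:3,:3]@np.linalg.inv(K)@[u,v,1]; o=T[:3,3]; return (o+r*(z-o[2])/r[2]).round(1)
print(ray('top',409.4,260.1,80),ray('scene',236.5,191,80),ray('top',137,243,10),ray('scene',527,328,10))
for u,v in [(90,60),(718,150),(702,320),(66,220)]: print(ray('top',380+u/6,235+v/6,80))
E
```

```text
[ 481.6 -169.3   80. ] [ 481.8 -167.8   80. ] [546.4 323.9  10. ] [550.1 326.5  10. ]
[ 509.2 -146.3   80. ]
[ 475.2 -325.3   80. ]
[ 426.4 -315.6   80. ]
[ 462.8 -136.2   80. ]
```

Emit:
drive_tool(deltas="0.3 0.3 0 0.035;0.3 0.3 0 0.035;0.3 0.3 0 0.035;0.3 0.3 0 0.035;0.3 0.3 0 0.035;0.3 0.3 0 0.035;0.3 0.3 0 0.035;0.3 0.3 0 0.035;0.3 0.3 0 0.035;0.3 0.3 0 0.035", gripper=1)

```text
t: 0.93
eef_pos: [463.5, -305.7, 233.4]
tcp_rot: [-3.141, -0.0, 1.377]
ft_force: [1.0, -0.0, 0.0]
opening: 0.353
grip_force: 0.0
```

Emit:
drive_tool(deltas="0.04 0.31 0 0;0.04 0.31 0 0;0.04 0.31 0 0;0.04 0.31 0 0;0.04 0.31 0 0;0.04 0.31 0 0;0.04 0.31 0 0;0.04 0.31 0 0;0.04 0.31 0 0;0.04 0.31 0 0")

```text
t: 1.77
eef_pos: [502.3, 4.1, 233.4]
tcp_rot: [-3.141, 0.0, 1.371]
ft_force: [-0.7, -0.2, -0.3]
opening: 0.0
grip_force: 0.0
```

Emit:
drive_tool(deltas="0.04 0.31 0 0;0.04 0.31 0 0;0.04 0.31 0 0;0.04 0.31 0 0;0.04 0.31 0 0;0.04 0.31 0 0;0.04 0.31 0 0;0.04 0.31 0 0;0.04 0.31 0 0;0 0 0 0")

```text
t: 2.6
eef_pos: [538.4, 285.8, 232.9]
tcp_rot: [-3.141, -0.001, 1.374]
ft_force: [0.1, 0.2, -0.2]
opening: 0.006
grip_force: 0.0
```

Emit:
drive_tool(deltas="0 0.3 -0.1 0;0 0 -0.2 0;0 0 -0.2 0;0 0 -0.2 0;0 0 -0.2 0;0 0 -0.2 0;0 0 -0.2 0;0 0 0 0;0 0 0 0")

```text
t: 3.35
eef_pos: [538.1, 311.1, 102.9]
tcp_rot: [-3.14, 0.001, 1.371]
ft_force: [-0.5, -0.2, 1.0]
opening: -0.002
grip_force: 0.0
```

Emit:
drive_tool(deltas="0.05 0.06 -0.1 0;0.06 0.05 -0.1 0;0 0 -0.1 0;0 0 -0.1 0;0 0 -0.1 0;0 0 -0.05 0;0 0 0 0;0 0 0 0")

```text
t: 4.02
eef_pos: [549.3, 322.5, 48.2]
tcp_rot: [-3.141, 0.0, 1.371]
ft_force: [-0.3, 0.4, -0.3]
opening: 0.005
grip_force: 0.0
```

```bash
python3 - <<'E'
from h import *
p,d=env.read_camera('scene'); q,_=env.read_camera('wrist'); print(env.state()['eef_pos'])
a=cv2.resize(p[240:380,420:580],(480,420),interpolation=cv2.INTER_CUBIC); b=cv2.resize(q,(320,240))
c=np.zeros((420,800,3),np.uint8); c[:,:480]=a; c[:240,480:]=b; cv2.imwrite('pics/c2.png',c[:,:,::-1])
E
```

```text
[549.6323955  322.61162359  48.89457584]
```

View pics/c2.png

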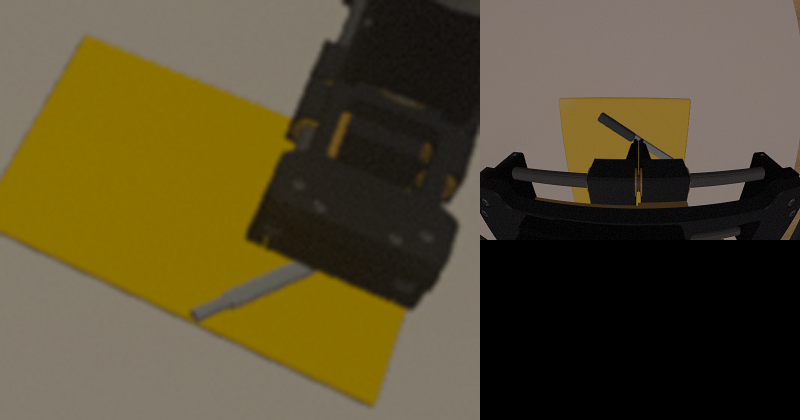

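The wrist view (right) shows the shut fingertips at (637,140), over the file where the handle meets the blade. The scene view shows a clear gap above the file. I'll hold here.

Emit:
drive_tool(deltas="0 0 -0.03 0;0 0 0 0;0 0 0 0;0 0 0 0;0 0 0 0;0 0 0 0;0 0 0 0;0 0 0 0;0 0 0 0;0 0 0 0")

```text
t: 4.95
eef_pos: [549.4, 322.6, 45.4]
tcp_rot: [3.141, 0.0, 1.371]
ft_force: [0.3, 0.1, 0.2]
opening: 0.005
grip_force: 0.0
```

Emit:
drive_tool(deltas="0 0 0 0;0 0 0 0;0 0 0 0;0 0 0 0;0 0 0 0;0 0 0 0;0 0 0 0;0 0 0 0;0 0 0 0;0 0 0 0")

```text
t: 5.78
eef_pos: [549.4, 322.6, 45.5]
tcp_rot: [3.141, -0.0, 1.371]
ft_force: [-1.0, -0.6, 0.2]
opening: 0.004
grip_force: 0.0
```

Emit:
drive_tool(deltas="0 0 0 0;0 0 0 0;0 0 0 0;0 0 0 0;0 0 0 0;0 0 0 0;0 0 0 0;0 0 0 0")

```text
t: 6.45
eef_pos: [549.4, 322.6, 45.5]
tcp_rot: [3.142, 0.0, 1.371]
ft_force: [0.4, 0.1, 0.4]
opening: 0.005
grip_force: 0.0
```

Emit:
drive_tool(deltas="0 0 0.1 0;0 0 0.25 0;0 0 0.25 0;0 0 0.25 0;0 0 0.25 0;0 0 0.25 0;0 0 0.25 0;0 0 0.2 0;0 0 0.1 0;0 0 0 0")

```text
t: 7.28
eef_pos: [549.9, 322.8, 238.2]
tcp_rot: [3.138, -0.002, 1.371]
ft_force: [-0.4, 0.6, 0.4]
opening: 0.005
grip_force: 0.0
```

Emit:
drive_tool(deltas="-0.04 -0.3 0 0;-0.04 -0.3 0 0;-0.04 -0.3 0 0;-0.04 -0.3 0 0;-0.04 -0.3 0 0;-0.04 -0.3 0 0;-0.04 -0.3 0 0;-0.04 -0.3 0 0;-0.04 -0.3 0 0;-0.04 -0.3 0 0")

```text
t: 8.12
eef_pos: [508.5, 21.2, 234.3]
tcp_rot: [-3.14, 0.0, 1.371]
ft_force: [1.4, 0.3, -0.1]
opening: 0.001
grip_force: 0.0
```

Emit:
drive_tool(deltas="-0.04 -0.3 0 0;-0.04 -0.3 0 0;-0.04 -0.3 0 0;-0.04 -0.3 0 0;-0.04 -0.3 0 0;-0.04 -0.3 0 0;-0.04 -0.1 0 0;0 0 0 0;0 0 0 0")

```text
t: 8.87
eef_pos: [481.0, -167.2, 234.7]
tcp_rot: [-3.14, -0.001, 1.37]
ft_force: [-1.0, 0.1, -0.1]
opening: 0.005
grip_force: 0.0
```

Emit:
drive_tool(deltas="0 -0.01 -0.1 0;0 0 -0.2 0;0 0 -0.2 0;0 0 -0.2 0;0 0 -0.1 0;0 0 -0.1 0;0 0 0 0;0 0 0 0")

```text
t: 9.53
eef_pos: [481.6, -168.1, 145.4]
tcp_rot: [-3.141, -0.0, 1.372]
ft_force: [0.4, 0.1, 0.4]
opening: 0.006
grip_force: 0.0
```

```bash
python3 - <<'E'
from h import *
p,d=env.read_camera('scene'); q,_=env.read_camera('wrist'); print(env.state()['eef_pos'])
a=cv2.resize(p[110:250,130:290],(480,420),interpolation=cv2.INTER_CUBIC); b=cv2.resize(q[140:380,160:480],(320,240))
c=np.zeros((420,800,3),np.uint8); c[:,:480]=a; c[:240,480:]=b; cv2.imwrite('pics/c3.png',c[:,:,::-1])
E
```

```text
[ 481.8578595  -168.4265799   146.20019519]
```

View pics/c3.png

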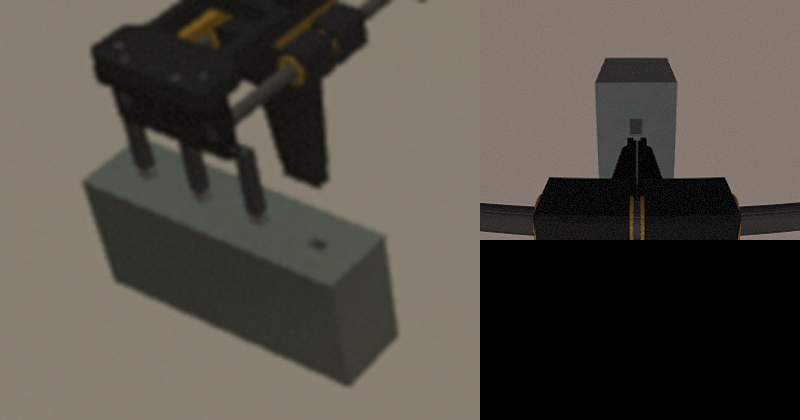

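The scene view (left) shows the fingers over the slot at (318,243), clear of the handles. The wrist view shows the slot at (636,126), in line with the fingers. I'll lower and hold.

Emit:
drive_tool(deltas="0 0 -0.08 0;0 0 -0.1 0;0 0 -0.08 0;0 0 -0.06 0;0 0 0 0;0 0 0 0;0 0 0 0;0 0 0 0;0 0 0 0;0 0 0 0")

```text
t: 10.47
eef_pos: [481.5, -168.5, 113.7]
tcp_rot: [3.141, 0.0, 1.371]
ft_force: [-0.3, 0.7, -0.0]
opening: 0.005
grip_force: 0.0
```

Emit:
drive_tool(deltas="0 0 0 0;0 0 0 0;0 0 0 0;0 0 0 0;0 0 0 0;0 0 0 0;0 0 0 0;0 0 0 0;0 0 0 0;0 0 0 0")

```text
t: 11.3
eef_pos: [481.4, -168.4, 113.5]
tcp_rot: [3.142, 0.0, 1.371]
ft_force: [-0.4, -0.9, 0.4]
opening: 0.004
grip_force: 0.0
```

Emit:
drive_tool(deltas="0 0 0 0;0 0 0 0;0 0 0 0;0 0 0 0;0 0 0 0;0 0 0 0;0 0 0 0;0 0 0 0;0 0 0 0;0 0 0 0")

```text
t: 12.13
eef_pos: [481.4, -168.4, 113.4]
tcp_rot: [3.142, -0.0, 1.371]
ft_force: [-1.0, -0.3, 0.3]
opening: 0.005
grip_force: 0.0
```

```bash
python3 - <<'E'
from h import *
p,d=env.read_camera('scene'); q,_=env.read_camera('wrist'); print(env.state()['eef_pos'])
a=cv2.resize(p[110:250,130:290],(480,420),interpolation=cv2.INTER_CUBIC); b=cv2.resize(q[140:380,160:480],(320,240))
c=np.zeros((420,800,3),np.uint8); c[:,:480]=a; c[:240,480:]=b; cv2.imwrite('pics/c4.png',c[:,:,::-1])
E
```

```text
[ 481.42573386 -168.43540763  113.44889604]
```

View pics/c4.png

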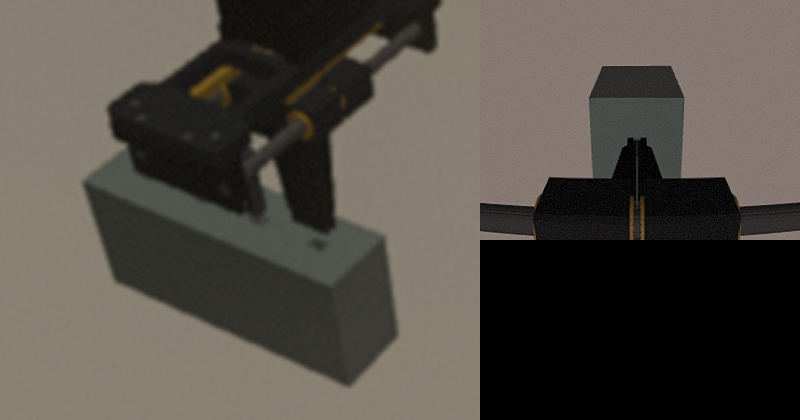

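The fingertips are just above the slot, which is at (318,243) in the left view, with no contact. I'll hold a little longer and hand in.

Emit:
drive_tool(deltas="0 0 0 0;0 0 0 0;0 0 0 0;0 0 0 0;0 0 0 0;0 0 0 0")

```text
t: 12.73
eef_pos: [481.4, -168.4, 113.5]
tcp_rot: [3.142, -0.0, 1.371]
ft_force: [0.1, 0.3, 0.4]
opening: 0.006
grip_force: 0.0
```

```bash
python3 -c "
from cell import env
print(env.job_done())"
```

```text
the job is handed in; nothing more can be done
None
```

The job is handed in at 12.7 s: the arm held over the stray file for about 2.4 s, then over the empty slot for over 2 s, and finished still pointing at the slot, fingertips about 15 mm above each and no contact seen in the forces or pictures.

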